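# Set out the mending mat and weight the press

## Task

Set out the green mending mat: thread the two slotted weights onto the upright spindle of the wooden press board, brass one first and steel one on top of it, both lying flat and with the steel slot a quarter turn round from the brass one so that neither can slide off. Stand the jar of white paste on the mat midway between the press board and the teal-lidded box, in line with them, stand the brown thread spool upright close in front of that jar (on the robot's side) with a small gap, and lay the black loupe flat in the middle of the box's lid. Leave the pink pigment jar where it stands.

Things in the scene. Friction and masses are not known exactly. Their poses are not given: they have to be found in the camera images.
- mat: dark green thin mat, 170 (x) x 360 (y) x 3 mm, fixed to the bench. Origin: centre of its underside; z up, x away from the robot within 0.1 rad, y to the robot's left. Press and teal-lidded box stand on it near its two ends (either may be the left one), centres 224 to 256 mm apart, in a row about 20 mm beyond the mat's long centre line.
- press: pale wooden press board 100 x 110 x 14 mm, fixed on the mat, turned at most 0.25 rad. In its middle a steel foot (40 mm across, top 18 mm above the board's underside), on which weights rest, and an upright steel spindle 7 mm thick, its blunt tip 70 mm above the board's underside. Origin: centre of the underside, on the spindle's axis, 3 mm above the bench.
- teal_box: small clear box with a flat teal lid, 61 x 58 x 49 mm high (flat top 49 mm above its underside), closed, fixed on the mat, turned at most 0.25 rad. Origin: centre of its underside, 3 mm above the bench.
- disc_brass: loose brass slotted weight: flat disc 60 mm across, 14 mm thick, 0.26 kg. A 14 mm wide slot through the full thickness runs from 7 mm behind the centre out through the rim along its +x (at the start to the robot's left within 0.4 rad). Origin: centre of the disc, on its underside; z up. Grip across its y; lower it over the spindle from above, centre on the spindle's axis.
- disc_steel: loose grey steel slotted weight: as the brass one, but 50 mm in diameter (14 mm thick, about 0.18 kg, the same 14 mm slot along +x, origin at the centre of the underside, slot pointing to the left within 0.4 rad at the start).
- jar_paste: loose closed glass jar of white paste with a white lid, 62 mm in diameter and 62 mm tall, about 0.16 kg, upright. Origin: centre of the underside; z up. Grip it round the body.
- spool_brown: loose wooden spool wound with dark brown thread, 33 mm in diameter, 40 mm tall, 30 g, standing on end. Origin: centre of the underside; z up.
- loupe: loose black folded linen loupe, flat square frame 42 x 42 x 10 mm with a round lens, 50 g. Origin: centre of the underside; z up; sides along its x and y.
- jar_pigment: loose closed glass jar of pink-brown pigment with a grey lid, 56 mm in diameter, 54 mm tall, to be left alone. Origin: centre of the underside. It and the five things to be moved start in one row near the robot, in any order, centres about 78 mm apart from left to right: room for fingers is in front of and behind each.

How it is judged:
By the outcome, as a careful person would: the job done as asked, in the order asked, and still so for the second after the job is handed in, with the robot touching nothing.
It also fails if it takes over 126 s, if anything falls off the work surface, if the arm or the gripper's body presses on something with over 40 N, if the wrist force passes 120 N, or if a joint passes its speed limit or range.

## Robot

A 6-joint arm with a two-finger parallel gripper is mounted at the origin on the work surface; the furniture and walls round the work are solid. World frame = base frame: x ahead of the robot, y to its left, z up, the work surface at z = 0. Lengths are in mm, angles in rad, forces in N, time in s.
With the tool pointing down it reaches from about 300 to 950 mm from the base axis. Payload 3.1 kg.
Tool frame: the origin (TCP) lies at the very end of the fingers, on their centre line; the grasp point (between the pads) lies 19 mm behind it (robot.pinch_z is the distance from the TCP to the grasp point, in mm); z points along the fingers, y is the line along which they close (so a half turn about z gives the same grasp; the last joint's range is limited). The gripper opens to 85 mm and grips with 20 to 120 N. Pads are 22 mm wide; open, the fingers measure 114 mm over their backs; the gripper's body (76 mm by 85 mm) begins 54 mm behind the grasp point. The pads swing forward as they close: fully open they stand 13 mm farther back than shut.
Start: joints at [1.097, 0.308, 1.634, -0, 1.2, -0.07], TCP at [245.598, 574.729, 231.272] pointing down, gripper open.
Joint ranges: [-3.06, 3.06], [-0.79, 1.96], [0.05, 2.63], [-1.19, 4.34], [0.05, 2.64], [-2.94, 2.94]. Speed limits (rad/s): [2.79, 2.79, 3.14, 3.14, 3.14, 3.14].

## Interface

Orientations are given as a rotation vector (axis times angle).
In Python, from station import robot gives the robot as it stands.
- The arm moves only by the tool shift_gripper, called after ">>>" as name(argument=value, ...), one argument or row to a line, values as JSON. Schema: {"type":"object","properties":{"offsets":{"type":"array","items":{"type":"number"},"minItems":6,"maxItems":72},"finger_gap":{"type":"number"},"grip_n":{"type":"number"},"only":{"type":"string"},"quiet":{"type":"boolean"},"lines":{"type":"string"}},"required":["offsets"],"additionalProperties":false}. offsets is one flat list of numbers that holds 1 to 12 rows one after another, with no inner brackets; each row has 6 numbers: dx, dy, dz in mm, then a rotation vector rx, ry, rz in rad; each row shifts and turns the commanded pose from where the row before left it, along the tool's axes as they then stand; what a row does not reach is not made up. A row lasts 1/8 s, in which the tool goes at most 62.5 mm and 0.188 rad, less where a joint would pass 70% of its speed; a pose out of reach is approached as far as the arm can. finger_gap is the opening from 0.0 (shut) to 1.0 (fully open), set as the call begins (left out keeps the last). The fingers move at their own pace and stop on an object; grip_n is the grip in N (left out, the last holds). Time passes only in rows, so rows that do not move let the fingers close. The tool returns the time, the measured TCP pose, the force, the opening and the grip force at its end. only (a regular expression) keeps the lines of the reply that match it, lines (a string "A,B") keeps lines A to B, and quiet returns only ok. Input that does not fit is refused with a message, and nothing moves.
- robot.get_state(): the state, without advancing time (a new reading comes with each control period).
- robot.camera(name): name is "side" or "top"; returns the picture (400x640x3 uint8, red, green, blue); there is no depth.
- robot.camera_params(name): a dict with "mtx" (3x3 intrinsics, pixels), "D" ([k1, k2, p1, p2, k3] as OpenCV has them; the pictures are not rectified), "extrinsics" (4x4, takes a point from camera to world coordinates). Camera axes: x right, y down, z forward; pixel columns grow to the right and rows downward; lengths in mm; the calibration is good to about 2 mm. A picture is of the moment at which its call begins. camera_params takes no time and is no camera call.
- robot.close_job(): hands the job in; it is judged then, once.
Trained networks look in the newest picture that a camera, given by its name, has taken for a name from the list of things; names that differ only in an ending like _2 or _b are one class to them, and where a whole thing is asked for, a point or a joint stands for the part that bears it (a point fixed in the world has none). Each returns a list of dicts, best first, with "score" (0 to 1); they miss things now and then, are a little off and sometimes report something else, mostly with a low value. They report only what shows in the picture. A call takes as long as a camera call.
- robot.recognise(camera, query): "xyz" ([x, y, z] in mm, in the coordinates of the camera as it stood for that picture, good to about 4 mm: the middle of the surface that is visible of it).
- robot.cut_out(camera, query): "mask" (400x640 bool, what is visible of it).
The state is a dict: "time_s": time; "qpos": joint angles; "joint_velocities": joint speeds; "tau": joint torques, N m; "tcp_pos": TCP position; "tcp_rot": TCP orientation; "ft_force": force on the tool from outside, world axes, zero at the start; "moment": the same for the moment, N m; "width": opening from 0.0 (shut) to 1.0 (fully open); "grasp_force": force on a finger pad.
Only numpy, scipy, OpenCV 4.12 (cv2) and the standard library are available. Lean on these libraries where they do the work, as an engineer would, in place of code of your own. Each camera call takes 0.05 s, during which the arm holds its last target. There are 200 camera calls.

## Working session

There is one attempt and no reset: what is moved stays moved. The work goes in short steps, Python scripts to look and compute and a tool call to move; the robot and the scene stay as the last step left them, time stands still between calls to the robot, and variables do not carry over. Pictures are saved under pics/ and viewed, at most 14 in all, crops included, and the job is handed in when it is done.

```bash
ls; mkdir -p pics
```

Create h.py:
```python
import numpy as np, cv2
from station import robot
from scipy.spatial.transform import Rotation as R
def P(c):
    p=robot.camera_params(c); return np.array(p["mtx"],float),np.array(p["D"],float),np.array(p["extrinsics"],float)
def save(c,n):
    im=np.array(robot.camera(c)); cv2.imwrite(f"pics/{n}.png",im[:,:,::-1]); return im
def ray(c,uv,z):
    K,D,E=P(c); n=cv2.undistortPoints(np.array(uv,float).reshape(-1,1,2),K,D).reshape(-1,2)
    d=np.c_[n,np.ones(len(n))]@E[:3,:3].T; o=E[:3,3]
    return o+d*((z-o[2])/d[:,2])[:,None]
def proj(c,X):
    K,D,E=P(c); T=np.linalg.inv(E)
    return cv2.projectPoints(np.array(X,float).reshape(-1,1,3),T[:3,:3],T[:3,3],K,D)[0].reshape(-1,2)
def world(c,x):
    E=P(c)[2]; return E[:3,:3]@np.array(x)+E[:3,3]
```

Run:
```python
from h import *
np.set_printoptions(precision=3,suppress=True)
for c in("top","side"):
    save(c,c+"0"); print(c,P(c)[2])
    for q in "mat press teal_box disc_brass disc_steel jar_paste spool_brown loupe jar_pigment".split():
        r=robot.recognise(c,q)
        print(q,[(round(a["score"],2),world(c,a["xyz"]).round(0)) for a in r[:2]])
s=robot.get_state();print(s["time_s"],s["tcp_pos"],s["tcp_rot"])
print(R.from_rotvec(s["tcp_rot"]).as_matrix())
```

```text
pics
top [[ -0.141  -0.968   0.208 353.18 ]
 [ -0.99    0.138  -0.03  -13.359]
 [  0.     -0.21   -0.978 876.946]
 [  0.      0.      0.      1.   ]]
mat [(0.56, array([566., -47.,   5.]))]
press [(0.72, array([609.,  93.,  17.]))]
teal_box [(0.86, array([ 594., -132.,   49.]))]
disc_brass [(0.69, array([ 433., -218.,   15.]))]
disc_steel [(0.87, array([433.,  85.,  16.])), (0.32, array([ 436., -218.,   14.]))]
jar_paste [(0.84, array([424., -67.,  60.]))]
spool_brown [(0.64, array([444.,  14.,  38.]))]
loupe [(0.58, array([ 436., -142.,   12.]))]
jar_pigment [(0.83, array([447., 161.,  53.])), (0.3, array([608.,  90.,  16.]))]
side [[ -0.976  -0.085   0.2   373.439]
 [ -0.216   0.432  -0.876 729.28 ]
 [ -0.012  -0.898  -0.44  429.697]
 [  0.      0.      0.      1.   ]]
mat [(0.92, array([553., -18.,   4.]))]
press [(0.86, array([602., 106.,  24.]))]
teal_box [(0.76, array([ 592., -108.,   32.]))]
disc_brass [(0.69, array([ 438., -219.,   19.]))]
disc_steel [(0.7, array([426.,  92.,  13.]))]
jar_paste [(0.69, array([429., -35.,  43.]))]
spool_brown [(0.58, array([444.,  28.,  31.]))]
loupe [(0.24, array([ 595., -111.,   34.]))]
jar_pigment [(0.74, array([447., 190.,  43.])), (0.68, array([ 438., -217.,   21.]))]
1.0 [245.592 574.753 231.291] [0.63  3.078 0.   ]
[[-0.92   0.393  0.   ]
 [ 0.393  0.92   0.   ]
 [-0.     0.    -1.   ]]
```

View pics/top0.png

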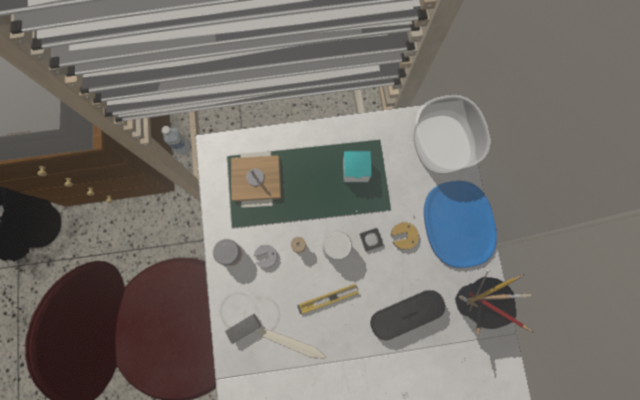

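View pics/side0.png

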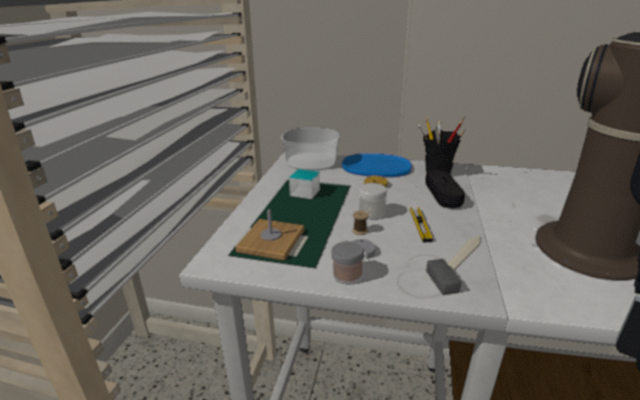

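Run:
```python
from h import *
# masks from top -> back-project the mask outline at top-surface height
H=dict(press=17,teal_box=52,disc_brass=14,disc_steel=14,jar_paste=62,spool_brown=40,loupe=10,jar_pigment=54)
robot.camera("top")
for q,h in H.items():
    r=robot.cut_out("top",q)
    if not r: print(q,"none");continue
    m=np.array(r[0]["mask"]).astype(np.uint8); np.save(f"pics/{q}.npy",m)
    c,_=cv2.findContours(m,cv2.RETR_EXTERNAL,cv2.CHAIN_APPROX_NONE); c=max(c,key=len).reshape(-1,2)
    w=ray("top",c,h)[:,:2].astype(np.float32)
    (cx,cy),rad=cv2.minEnclosingCircle(w); mr=cv2.minAreaRect(w)
    ys,xs=m.nonzero(); cen=ray("top",[[xs.mean(),ys.mean()]],h)[0]
    print(q,round(r[0]["score"],2),"px",int(xs.mean()),int(ys.mean()),"circ",round(cx,1),round(cy,1),round(rad,1),"rect",np.round(mr[0],1),np.round(mr[1],1),round(mr[2],1),"cen",cen[:2].round(1))
```

```text
press 0.8 px 254 178 circ 608.9 93.0 71.5 rect [607.8  92.8] [111.9 128.7] 84.6 cen [607.1  93.1]
teal_box 0.92 px 356 166 circ 593.8 -133.7 42.4 rect [ 594.5 -133.3] [59.1 68.7] 81.1 cen [ 593.7 -133.4]
disc_brass 0.78 px 404 236 circ 433.3 -216.5 32.8 rect [ 432. -217.] [63.9 59.4] 81.8 cen [ 432.4 -217.9]
disc_steel 0.65 px 266 255 circ 432.6 90.9 25.3 rect [433.1  90.3] [48.1 47.4] 82.0 cen [433.4  87.8]
jar_paste 0.62 px 336 246 circ 427.6 -62.2 31.6 rect [427.3 -63.2] [59.7 59.5] 81.8 cen [427.  -62.7]
spool_brown 0.47 px 298 245 circ 443.2 15.2 17.6 rect [443.1  15. ] [34.5 29.7] 37.3 cen [443.1  15.5]
loupe 0.7 px 370 239 circ 436.0 -141.5 26.3 rect [ 436.6 -142.5] [41.3 41.6] 10.7 cen [ 436.3 -142.1]
jar_pigment 0.96 px 227 252 circ 446.5 161.7 32.2 rect [446.9 160.9] [63.4 51.8] 56.3 cen [446.7 160.9]
```

Top view: press at (254,178) on the left and the box at (356,166) on the right. The row runs pigment (227,252), steel (266,255), spool (298,245), paste (336,246), loupe (370,239), brass (404,236). The side view agrees. I'll zoom in on both.

Run:
```python
import cv2
a=cv2.imread("pics/top0.png")[140:275,215:430]
cv2.imwrite("pics/topz.png",cv2.resize(a,None,fx=3.7,fy=3.7,interpolation=cv2.INTER_CUBIC))
b=cv2.imread("pics/side0.png")[165:290,230:400]
cv2.imwrite("pics/sidez.png",cv2.resize(b,None,fx=4.6,fy=4.6,interpolation=cv2.INTER_CUBIC))
```

```text
(no output)
```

View pics/topz.png

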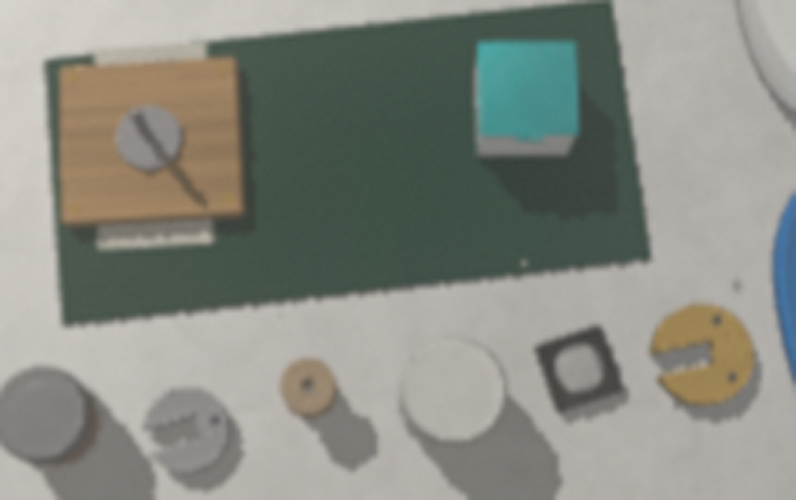

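View pics/sidez.png

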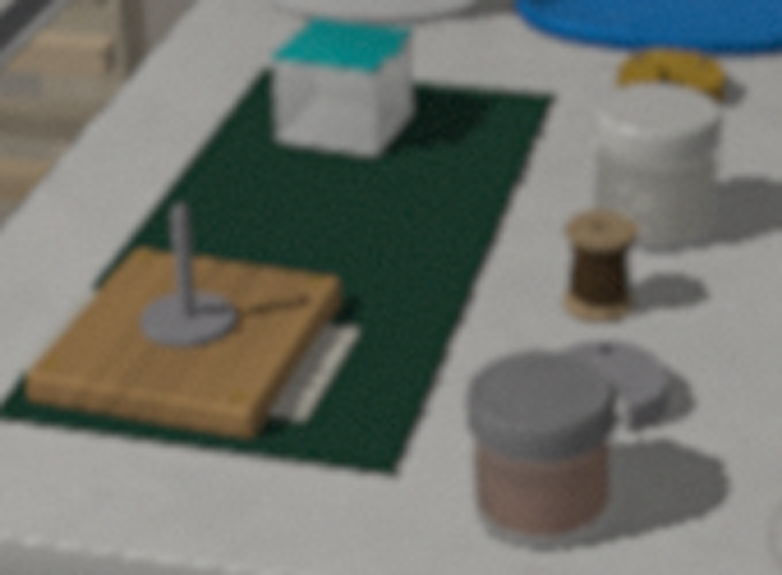

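The foot is at zoom (148,139) with the spindle tip at about (136,116). The lid corners are (478,41) to (578,136). The brass slot points left, with its mouth at (655,364) and inner end at (711,355). Steel's mouth is at (148,437). In the side view the foot is at (190,319) and the tip at (180,205). Next I fit models to the masks.

Add to h.py:
```python
from scipy.optimize import minimize
def model(kind,x,y,a,z0,h,r):
    t=np.linspace(0,2*np.pi,60) if kind=="c" else np.pi/4+np.arange(4)*np.pi/2+a
    rr=r if kind=="c" else r*2**.5
    c=np.c_[x+rr*np.cos(t),y+rr*np.sin(t)]
    return np.r_[np.c_[c,np.full(len(c),z0)],np.c_[c,np.full(len(c),z0+h)]]
def fitmask(cam,m,kind,x,y,a,z0,h,r):
    S=8; ys,xs=m.nonzero(); x0,y0=xs.min()-8,ys.min()-8; w,hh=xs.max()+9-x0,ys.max()+9-y0
    sub=cv2.resize(m[y0:y0+hh,x0:x0+w].astype(np.uint8),None,fx=S,fy=S,interpolation=cv2.INTER_LINEAR)
    c=np.vstack(cv2.findContours(sub,cv2.RETR_EXTERNAL,cv2.CHAIN_APPROX_NONE)[0]); T=np.zeros_like(sub); cv2.fillConvexPoly(T,cv2.convexHull(c),1)
    def cost(p):
        uv=(proj(cam,model(kind,p[0],p[1],p[2]/20,z0,h,r))-[x0,y0]+.5)*S-.5
        I=np.zeros_like(T); cv2.fillConvexPoly(I,cv2.convexHull((uv*16).round().astype(np.int32)),1,shift=4)
        return 1-(I&T).sum()/(I|T).sum()
    b=minimize(cost,[x,y,a*20],method="Nelder-Mead",options=dict(initial_simplex=[[x,y,a*20],[x+4,y,a*20],[x,y+4,a*20],[x,y,a*20+4]]))
    return b.x/[1,1,20],1-b.fun
```

Run:
```python
from h import *
ob=dict(disc_brass=("c",433,-217,0,0,14,30),disc_steel=("c",433,89,0,0,14,25),jar_paste=("c",427,-62,0,0,62,31),spool_brown=("c",443,15,0,0,40,16.5),loupe=("s",436,-142,.19,0,10,21),jar_pigment=("c",446,161,0,0,54,28),teal_box=("s",594,-133,.1,3,49,29.7))
robot.camera("side")
for q,a in ob.items():
    p,i=fitmask("top",np.load(f"pics/{q}.npy"),*a); s=""
    r=robot.cut_out("side",q)
    if r: p2,i2=fitmask("side",np.array(r[0]["mask"]),*a); s=f"{p2.round(2)} {i2:.2f}"
    print(q,p.round(2),round(i,2),"side",s)
Z=lambda l:(np.array(l)+.5)/3.7-.5+[215,140]; Y=lambda l:(np.array(l)+.5)/4.6-.5+[230,165]
p=lambda n,x:print(n,x[:,:2].round(1).tolist())
p("foot",ray("top",Z([[148,139]]),21)); p("tip",ray("top",Z([[136,116]]),73))
p("foot s",ray("side",Y([[189,318]]),21)); p("tip s",ray("side",Y([[180,204]]),73))
p("press",ray("top",Z([[60,67],[236,59],[243,214],[62,220]]),17))
p("lid",ray("top",Z([[478,41],[577,40],[578,136],[474,136]]),52))
p("lid s",ray("side",Y([[310,20],[411,28],[376,70],[275,57]]),52))
p("mat",ray("top",Z([[45,60],[612,2],[650,260],[64,325]]),3))
p("mat s",ray("side",Y([[554,96],[396,472]]),3))
p("slotB",ray("top",Z([[655,364],[711,355]]),14)); p("slotS",ray("top",Z([[148,437],[203,422]]),14))
```

```text
disc_brass [ 4.3299e+02 -2.1831e+02  2.0000e-02] 0.93 side [ 4.3535e+02 -2.2928e+02  1.1000e-01] 0.77
disc_steel [ 4.3347e+02  9.0890e+01 -4.0000e-02] 0.96 side [4.3064e+02 8.8430e+01 1.2000e-01] 0.57
jar_paste [ 4.2876e+02 -6.3420e+01 -8.0000e-02] 0.94 side [ 4.3192e+02 -7.0200e+01 -1.8000e-01] 0.89
spool_brown [ 4.4485e+02  1.5940e+01 -4.0000e-02] 0.94 side [4.4674e+02 1.3820e+01 5.0000e-02] 0.91
loupe [ 4.3681e+02 -1.4305e+02  1.8000e-01] 0.94 side 
jar_pigment [ 4.4920e+02  1.6583e+02 -1.3000e-01] 0.94 side 
teal_box [ 6.0071e+02 -1.3553e+02 -1.9000e-01] 0.93 side [ 6.0091e+02 -1.3812e+02 -6.0000e-02] 0.96
foot [[609.8, 92.4]]
tip [[608.7, 91.3]]
foot s [[611.1, 96.1]]
tip s [[613.0, 91.8]]
press [[664.4, 141.7], [654.0, 33.8], [556.4, 41.4], [568.1, 149.6]]
lid [[632.6, -111.3], [625.0, -169.4], [566.8, -160.0], [575.4, -99.9]]
lid s [[626.2, -160.5], [570.6, -159.7], [576.2, -102.5], [630.9, -108.8]]
mat [[675.4, 153.1], [663.0, -204.9], [496.4, -198.8], [507.0, 157.3]]
mat s [[498.1, -194.6], [507.4, 160.6]]
slotB [[432.6, -188.2], [433.1, -222.1]]
slotS [[432.3, 112.9], [436.5, 80.0]]
```

Press spindle is at about (609.5, 92.2), box centre (600, −135.3) turned −0.13, brass (433, −218) with slot along +y. First move: turn the tool so its y lies along world x, and travel.

>>> shift_gripper(
  offsets=[0,0,11,0,0,0.167,0,0,11,0,0,0.167,0,0,11,0,0,0.167,0,0,11,0,0,0.167,0,0,11,0,0,0.167,0,0,11,0,0,0.167,0,0,11,0,0,0.167,-50,12,0,0,0,0,-50,12,0,0,0,0,-50,12,0,0,0,0,-50,12,0,0,0,0,-50,12,0,0,0,0],
  finger_gap=1.0,
  grip_n=60,
)

```text
time_s: 3.35
tcp_pos: [305.5, 323.2, 154.5]
tcp_rot: [2.223, 2.22, 0.002]
ft_force: [1.3, -0.5, 0.0]
width: 1.0
grasp_force: 0.0
```

>>> shift_gripper(
  offsets=[-55,13,0,0,0,0,-55,13,0,0,0,0,-55,13,0,0,0,0,-55,13,0,0,0,0,-55,13,0,0,0,0,-55,13,0,0,0,0,-55,13,0,0,0,0,-55,13,0,0,0,0,-55,13,0,0,0,0,-45,9,0,0,0,0,0,0,0,0,0,0],
)

```text
time_s: 4.72
tcp_pos: [431.2, -219.0, 155.0]
tcp_rot: [2.226, 2.213, 0.0]
ft_force: [0.2, 0.2, -0.8]
width: 1.002
grasp_force: 0.0
```

>>> shift_gripper(
  offsets=[0.7,1.5,40,0,0,0,0,0,40,0,0,0,0,0,40,0,0,0,0,0,25,0,0,0,0,0,10,0,0,0,0,0,0,0,0,0,0,0,0,0,0,0],
)

```text
time_s: 5.6
tcp_pos: [432.6, -215.3, 0.5]
tcp_rot: [2.222, 2.218, 0.001]
ft_force: [0.3, -0.2, 1.1]
width: 1.006
grasp_force: 0.0
```

Run:
```python
from h import *
im=save("top","t1");print(proj("top",[[433,-218,19]]))
cv2.imwrite("pics/t1z.png",cv2.resize(im[190:290,340:470,::-1],None,fx=4,fy=4,interpolation=2))
```

```text
[[405.47529844 235.60767614]]
```

View pics/t1z.png

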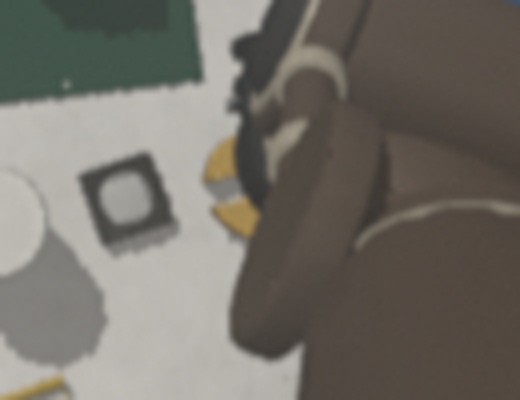

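The arm hides the disc; its slot mouth still shows at (225,190) in the crop. I trim y by −3 mm, grip and lift.

>>> shift_gripper(
  offsets=[-3,0.4,1,0,0,0,0,0,0,0,0,0,0,0,0,0,0,0],
)

```text
time_s: 6.02
tcp_pos: [432.0, -218.1, -1.5]
tcp_rot: [2.224, 2.219, 0.0]
ft_force: [-0.2, 0.2, 0.2]
width: 0.996
grasp_force: 0.0
```

>>> shift_gripper(
  offsets=[0,0,0,0,0,0,0,0,0,0,0,0,0,0,0,0,0,0,0,0,0,0,0,0,0,0,0,0,0,0,0,0,0,0,0,0],
  finger_gap=0,
  grip_n=70,
)

```text
time_s: 6.78
tcp_pos: [432.9, -218.4, -0.8]
tcp_rot: [2.223, 2.218, 0.001]
ft_force: [-0.5, 0.9, 5.9]
width: 0.67
grasp_force: 74.0
```

>>> shift_gripper(
  offsets=[0,0,-20,0,0,0,0,0,-40,0,0,0,0,0,-40,0,0,0,0,0,-40,0,0,0,0,0,0,0,0,0],
)

```text
time_s: 7.4
tcp_pos: [434.1, -219.3, 141.1]
tcp_rot: [2.219, 2.215, 0.002]
ft_force: [-0.4, -0.3, -2.8]
width: 0.667
grasp_force: 76.4
```

>>> shift_gripper(
  offsets=[30,17,0,0,0,0,50,28,0,0,0,0,50,28,0,0,0,0,50,28,0,0,0,0,50,28,0,0,0,0,50,28,0,0,0,0,31,19,0,0,0,0,0,0,0,0,0,0,0,0,0,0,0,0],
)

```text
time_s: 8.52
tcp_pos: [606.3, 92.3, 135.6]
tcp_rot: [-2.221, -2.218, 0.007]
ft_force: [0.4, 0.4, -3.1]
width: 0.668
grasp_force: 76.4
```

Run:
```python
from h import *
im=save("side","s2");t=save("top","t2")
s=robot.get_state();x,y,z=s["tcp_pos"];print(s["tcp_pos"],proj("side",[[x,y,z],[609.5,92.2,73],[609.5,92.2,21]]),proj("top",[[x,y,z]]))
a=cv2.resize(im[100:280,190:350,::-1],None,fx=3.3,fy=3.3,interpolation=2);b=cv2.resize(t[100:260,180:300,::-1],None,fx=2.2,fy=2.2,interpolation=2)
c=np.zeros((594,800,3),np.uint8);c[:,:528]=a;c[:352,530:794]=b;cv2.imwrite("pics/c2.png",c)
```

```text
[606.86851853  91.58922373 136.64278307] [[269.69707314 178.32578033]
 [270.41676659 209.22697188]
 [272.12462624 232.80522208]] [[246.04756509 162.61464993]]
```

View pics/c2.png

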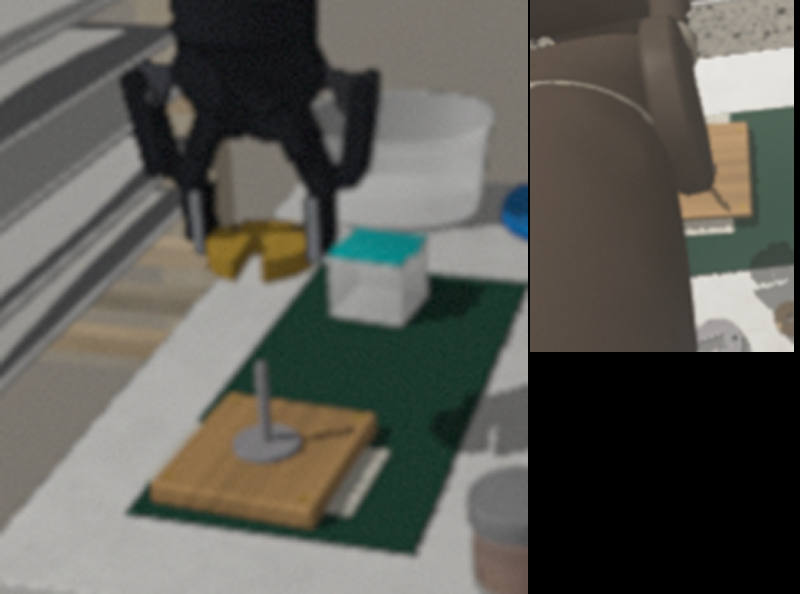

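The disc hangs level between the fingers, with the slot facing the camera at (258,260) in the crop and the spindle tip at (261,362). Next I check the x offset in this view.

Run:
```python
from h import *
robot.camera("side"); x,y,z=robot.get_state()["tcp_pos"]
m=np.array(robot.cut_out("side","disc_brass")[0]["mask"]);ys,xs=m.nonzero();print(xs.min(),xs.max(),ys.min(),ys.max())
for dz in(-3,1,5): print(dz,fitmask("side",m,"c",x,y,0,z+dz,14,30),(x,y,z))
pr=np.array(robot.cut_out("side","press")[0]["mask"]);im=cv2.imread("pics/s2.png").astype(int)
for v in range(208,232,3): # spindle centre per row: dark blob vs mat
    row=im[v,258:284]; print(v,row.sum(1).tolist())
print(proj("side",[[609.5,92.2,zz] for zz in(73,50,30)]))
```

```text
253 283 165 183
-3 (array([6.11850512e+02, 8.27964905e+01, 2.18550515e-01]), np.float64(0.9015294771968855)) (np.float64(607.2696312236824), np.float64(91.5142177536394), np.float64(137.15332779077954))
1 (array([6.08667279e+02, 9.11583665e+01, 1.58251011e-01]), np.float64(0.8795585802987989)) (np.float64(607.2696312236824), np.float64(91.5142177536394), np.float64(137.15332779077954))
5 (array([ 6.05670147e+02,  9.94299841e+01, -1.33417208e-01]), np.float64(0.8571843787982878)) (np.float64(607.2696312236824), np.float64(91.5142177536394), np.float64(137.15332779077954))
208 [511, 509, 516, 519, 506, 460, 373, 257, 160, 144, 157, 157, 147, 127, 124, 125, 128, 131, 127, 122, 123, 128, 118, 125, 130, 131]
211 [513, 516, 492, 435, 329, 214, 139, 118, 179, 264, 317, 282, 216, 162, 126, 129, 123, 128, 119, 120, 128, 126, 128, 123, 126, 128]
214 [468, 393, 281, 168, 122, 124, 121, 130, 168, 252, 301, 280, 219, 168, 137, 126, 121, 128, 128, 130, 123, 128, 119, 130, 122, 124]
217 [243, 149, 112, 122, 130, 129, 118, 120, 155, 238, 301, 282, 236, 182, 132, 125, 119, 129, 117, 128, 130, 125, 130, 127, 130, 128]
220 [242, 284, 302, 297, 294, 283, 280, 271, 273, 297, 315, 295, 248, 210, 192, 183, 189, 183, 156, 158, 139, 126, 132, 128, 122, 130]
223 [327, 321, 313, 318, 325, 333, 324, 327, 325, 331, 329, 300, 260, 260, 293, 316, 311, 300, 292, 292, 291, 298, 301, 290, 284, 265]
226 [319, 325, 328, 330, 330, 324, 318, 315, 317, 320, 328, 312, 271, 253, 269, 282, 291, 295, 295, 301, 308, 306, 300, 290, 288, 289]
229 [334, 322, 327, 320, 318, 328, 334, 334, 345, 350, 347, 328, 283, 261, 298, 345, 349, 351, 342, 334, 316, 303, 295, 294, 295, 303]
[[270.41676659 209.22697188]
 [271.18200788 219.83233132]
 [271.83472075 228.8259228 ]]
```

>>> shift_gripper(
  offsets=[0.5,3.5,0,0,0,0,0,0,20,0,0,0,0,0,20,0,0,0,0,0,17,0,0,0,0,0,0,0,0,0,0,0,0,0,0,0,0,0,0,0,0,0],
)

```text
time_s: 9.65
tcp_pos: [613.0, 93.3, 82.2]
tcp_rot: [2.223, 2.218, 0.002]
ft_force: [-0.3, -0.3, -2.4]
width: 0.668
grasp_force: 76.4
```

Run:
```python
from h import *
im=save("side","s3"); s=[robot.get_state()]; x,y,z=s[0]["tcp_pos"]; print(x,y,z)
m=np.array(robot.cut_out("side","disc_brass")[0]["mask"]); print(fitmask("side",m,"c",x,y,0,z+1,14,30))
cv2.imwrite("pics/c3.png",cv2.resize(im[150:260,220:330,::-1],None,fx=5.4,fy=5.4,interpolation=2))
```

```text
612.9793500542226 93.31584047175834 82.31780918622277
(array([6.13396942e+02, 9.40465291e+01, 6.37446847e-02]), np.float64(0.9073693756167818))
```

View pics/c3.png

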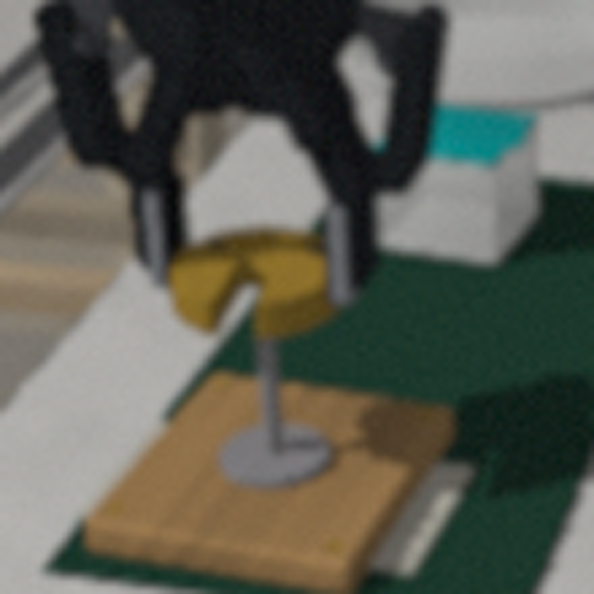

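Disc is just above the spindle: spindle at (265,340) running to its foot at (276,455), disc centre near (250,265). I compare the two in this image's frame.

Run:
```python
from h import *
f=lambda u,v:np.array([[u/5.4-.4+220,v/5.4-.4+150]])
print(ray("side",f(276,456),21)[0])
im=cv2.imread("pics/s3.png").astype(float).sum(2)
for v in (214,218,222):
    seg=im[v,262:278]; 
    print(v,seg.astype(int).tolist())
for X in(609,611,613): print(X,proj("side",[[X,93,z] for z in(73,60,50,40,21)]).round(1).tolist())
s=robot.get_state();print(s["tcp_pos"])
```

```text
[610.74920231  97.15383019  21.        ]
214 [131, 122, 123, 131, 140, 191, 219, 232, 201, 166, 140, 127, 122, 131, 129, 130]
218 [171, 159, 136, 138, 150, 194, 243, 246, 220, 188, 139, 125, 125, 131, 117, 128]
222 [317, 329, 336, 335, 328, 337, 332, 305, 263, 263, 294, 311, 317, 303, 272, 264]
609 [[270.5, 209.4], [271.0, 215.5], [271.3, 220.1], [271.6, 224.6], [272.2, 233.0]]
611 [[269.5, 209.3], [270.0, 215.4], [270.3, 220.0], [270.6, 224.5], [271.3, 232.9]]
613 [[268.5, 209.3], [269.0, 215.3], [269.3, 219.9], [269.7, 224.4], [270.3, 232.8]]
[612.82073767  93.28478009  82.2503948 ]
```

>>> shift_gripper(
  offsets=[0,-1,0,0,0,0,0,0,6,0,0,0,0,0,6,0,0,0,0,0,6,0,0,0,0,0,6,0,0,0,0,0,0,0,0,0],
)

```text
time_s: 10.5
tcp_pos: [610.3, 93.1, 56.3]
tcp_rot: [-2.223, -2.218, 0.002]
ft_force: [-0.7, 0.4, -3.5]
width: 0.666
grasp_force: 76.4
```

>>> shift_gripper(
  offsets=[0,0,10,0,0,0,0,0,10,0,0,0,0,0,8,0,0,0,0,0,5,0,0,0,0,0,0,0,0,0,0,0,0,0,0,0],
)

```text
time_s: 11.25
tcp_pos: [611.4, 93.2, 24.5]
tcp_rot: [2.223, 2.219, 0.001]
ft_force: [-0.0, -0.6, -3.0]
width: 0.665
grasp_force: 76.4
```

Run:
```python
from h import *
im=save("side","s4"); cv2.imwrite("pics/c4.png",cv2.resize(im[150:260,220:330,::-1],None,fx=5.4,fy=5.4,interpolation=2))
```

```text
(no output)
```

View pics/c4.png

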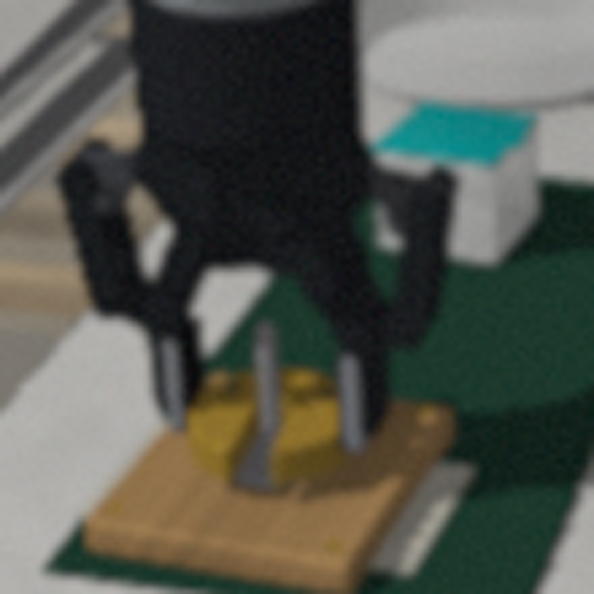

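Brass is threaded: the spindle rises in the slot at (265,380). I lower it the last few millimetres and let go.

>>> shift_gripper(
  offsets=[0,0,2,0,0,0,0,0,1.5,0,0,0,0,0,0.7,0,0,0,0,0,0,0,0,0,0,0,0,0,0,0],
)

```text
time_s: 11.92
tcp_pos: [611.0, 93.2, 20.4]
tcp_rot: [-2.224, -2.219, 0.0]
ft_force: [-1.7, 0.6, 0.6]
width: 0.667
grasp_force: 76.8
```

>>> shift_gripper(
  offsets=[0,0,0,0,0,0,0,0,0,0,0,0,0,0,0,0,0,0,0,0,0,0,0,0,0,0,0,0,0,0],
  finger_gap=1.0,
)

```text
time_s: 12.55
tcp_pos: [611.1, 93.2, 20.1]
tcp_rot: [2.224, 2.219, 0.0]
ft_force: [-0.7, -0.0, -0.6]
width: 0.996
grasp_force: 0.0
```

>>> shift_gripper(
  offsets=[0,0,-30,0,0,0,0,0,-40,0,0,0,0,0,-40,0,0,0,0,-40,0,0,0,-0.1,0,-50,0,0,0,0,0,-50,0,0,0,0,0,-36,0,0,0,0,0,0,0,0,0,0,0,0,0,0,0,0],
)

```text
time_s: 13.68
tcp_pos: [437.1, 80.1, 130.8]
tcp_rot: [2.109, 2.326, 0.003]
ft_force: [0.1, 0.6, -0.0]
width: 1.0
grasp_force: 0.0
```

Run:
```python
from h import *
robot.camera("top");robot.camera("side");r=robot.cut_out("side","disc_brass")
for a in r[:1]: print(a["score"],fitmask("side",np.array(a["mask"]),"c",611,93,0,21,14,30))
print([ (b["score"],world("top",b["xyz"])) for b in robot.recognise("top","disc_brass")])
print(robot.get_state()["tcp_pos"])
```

```text
0.68 (array([6.11933380e+02, 9.02947174e+01, 6.34994906e-02]), np.float64(0.9074737891814678))
[(0.88, array([619.53019667,  94.46024311,  35.54231645]))]
[437.06536063  80.0401256  130.37792517]
```

>>> shift_gripper(
  offsets=[11.2,-2.5,20,0,0,0,0,0,40,0,0,0,0,0,40,0,0,0,0,0,20,0,0,0,0,0,10,0,0,0,0,0,0,0,0,0,0,0,0,0,0,0],
)

```text
time_s: 14.75
tcp_pos: [433.3, 91.0, 0.9]
tcp_rot: [2.109, 2.327, 0.002]
ft_force: [-0.3, 0.4, 1.5]
width: 0.999
grasp_force: 0.0
```

>>> shift_gripper(
  offsets=[0,0,0,0,0,0,0,0,0,0,0,0,0,0,0,0,0,0,0,0,0,0,0,0,0,0,0,0,0,0,0,0,0,0,0,0],
  finger_gap=0,
  grip_n=70,
)

```text
time_s: 15.5
tcp_pos: [433.0, 91.0, 1.4]
tcp_rot: [2.109, 2.327, 0.002]
ft_force: [-1.8, -0.1, 8.8]
width: 0.557
grasp_force: 70.9
```

>>> shift_gripper(
  offsets=[0,0,-30,0,0,0,0,0,-40,0,0,0,0,0,-20,0,0,-0.182,0,0,-20,0,0,-0.182,0,0,-20,0,0,-0.182,0,0,-10,0,0,-0.182,0,0,0,0,0,-0.182,0,0,0,0,0,-0.182,0,0,0,0,0,-0.182,0,0,0,0,0,-0.182,0,0,0,0,0,0],
)

```text
time_s: 16.88
tcp_pos: [431.6, 90.8, 139.9]
tcp_rot: [-0.03, -3.141, 0.0]
ft_force: [-0.2, 0.1, -0.9]
width: 0.548
grasp_force: 73.3
```

>>> shift_gripper(
  offsets=[-30,0,0,0,0,0,-50,0,0,0,0,0,-50,0,0,0,0,0,-46,1,0,0,0,0,0,0,0,0,0,0,0,0,0,0,0,0,0,0,0,0,0,0],
)

```text
time_s: 17.75
tcp_pos: [606.4, 89.0, 139.6]
tcp_rot: [-0.028, -3.139, 0.0]
ft_force: [0.2, -0.2, -2.4]
width: 0.551
grasp_force: 73.3
```

Run:
```python
from h import *
im=save("side","s5"); x,y,z=robot.get_state()["tcp_pos"]; print(x,y,z)
m=np.array(robot.cut_out("side","disc_steel")[0]["mask"]); print(fitmask("side",m,"c",x,y,0,z,14,25))
cv2.imwrite("pics/c5.png",cv2.resize(im[120:250,205:335,::-1],None,fx=4.6,fy=4.6,interpolation=2))
```

```text
606.6621839676872 89.00215991556333 139.88958864223986
(array([606.66218397,  89.00215992,   0.        ]), np.float64(0.0))
```

View pics/c5.png

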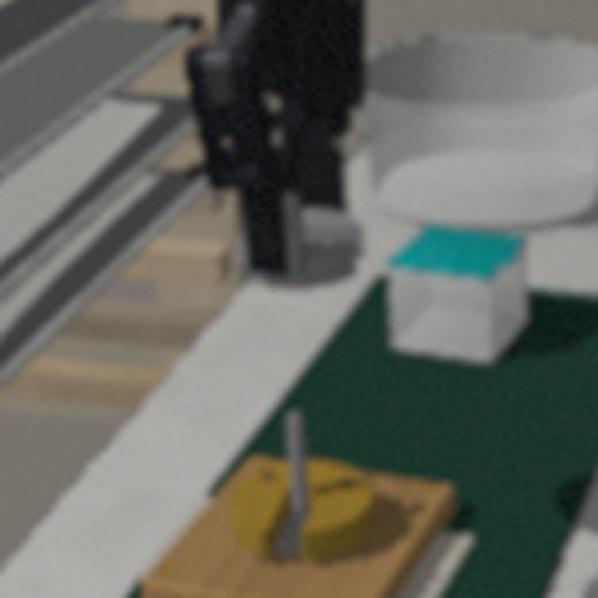

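Brass lies flat on its foot with the spindle (295,450) in its slot. Steel hangs level, with its slot turned toward the robot. I align it and lower it carefully.

>>> shift_gripper(
  offsets=[-4.4,3.8,0,0,0,0,0,0,20,0,0,0,0,0,20,0,0,0,0,0,14,0,0,0,0,0,0,0,0,0,0,0,0,0,0,0,0,0,0,0,0,0],
)

```text
time_s: 18.73
tcp_pos: [613.4, 92.7, 87.0]
tcp_rot: [0.026, 3.14, 0.0]
ft_force: [-0.2, -0.1, -1.1]
width: 0.549
grasp_force: 73.3
```

Run:
```python
from h import *
im=save("side","s6"); x,y,z=robot.get_state()["tcp_pos"]; print(x,y,z)
r=robot.cut_out("side","disc_steel")
if r: print(fitmask("side",np.array(r[0]["mask"]),"c",x,y,0,z,14,25))
cv2.imwrite("pics/c6.png",cv2.resize(im[150:250,220:320,::-1],None,fx=6,fy=6,interpolation=2))
```

```text
613.3894283592787 92.6926905054013 87.02358918877817
(array([ 6.12636235e+02,  9.32438061e+01, -2.17639974e-01]), np.float64(0.5782796244607967))
```

View pics/c6.png

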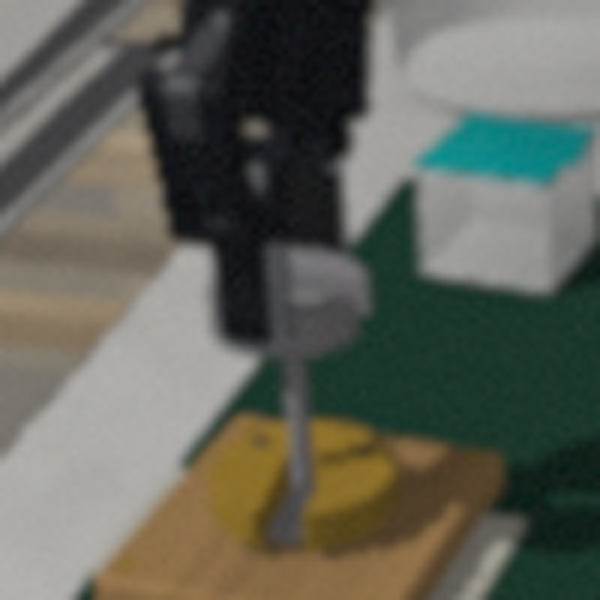

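Steel is centred over the spindle (295,370), within a millimetre or two. I lower it with force checks.

>>> shift_gripper(
  offsets=[1.5,0.2,0,0,0,0,0,0,6,0,0,0,0,0,6,0,0,0,0,0,6,0,0,0,0,0,6,0,0,0,0,0,0,0,0,0],
)

```text
time_s: 19.58
tcp_pos: [610.3, 92.8, 61.1]
tcp_rot: [-0.026, -3.14, 0.0]
ft_force: [-0.5, 0.2, -1.5]
width: 0.551
grasp_force: 73.3
```

>>> shift_gripper(
  offsets=[0,0,8,0,0,0,0,0,8,0,0,0,0,0,5,0,0,0,0,0,0,0,0,0,0,0,0,0,0,0],
)

```text
time_s: 20.2
tcp_pos: [611.3, 92.9, 41.2]
tcp_rot: [0.026, 3.141, 0.0]
ft_force: [0.7, 0.6, -0.8]
width: 0.553
grasp_force: 73.3
```

>>> shift_gripper(
  offsets=[0,0,2,0,0,0,0,0,1.5,0,0,0,0,0,0,0,0,0,0,0,0,0,0,0],
)

```text
time_s: 20.7
tcp_pos: [611.0, 92.8, 37.6]
tcp_rot: [-0.026, -3.141, 0.0]
ft_force: [-0.6, 0.4, -1.9]
width: 0.549
grasp_force: 73.3
```

>>> shift_gripper(
  offsets=[0,0,1,0,0,0,0,0,0.8,0,0,0,0,0,0,0,0,0,0,0,0,0,0,0],
)

```text
time_s: 21.2
tcp_pos: [611.2, 92.9, 36.5]
tcp_rot: [0.026, 3.141, 0.0]
ft_force: [-2.5, -0.5, 4.7]
width: 0.555
grasp_force: 74.0
```

>>> shift_gripper(
  offsets=[0,0,0,0,0,0,0,0,0,0,0,0,0,0,0,0,0,0,0,0,0,0,0,0,0,0,0,0,0,0],
  finger_gap=1.0,
)

```text
time_s: 21.82
tcp_pos: [611.1, 92.9, 35.7]
tcp_rot: [-0.026, -3.141, 0.0]
ft_force: [0.5, 0.4, 0.3]
width: 1.0
grasp_force: 0.0
```

>>> shift_gripper(
  offsets=[0,0,-30,0,0,0,0,0,-40,0,0,0,0,0,-40,0,0,0.172,0,0,0,0,0,0.172,0,0,0,0,0,0.172,0,0,0,0,0,0.172,0,0,0,0,0,0.172,0,0,0,0,0,0.172,0,0,0,0,0,0.172,0,0,0,0,0,0.172,0,0,0,0,0,0.178,0,0,0,0,0,0],
)

```text
time_s: 23.32
tcp_pos: [611.0, 92.8, 145.7]
tcp_rot: [-2.219, -2.224, 0.0]
ft_force: [-0.9, -0.0, 0.8]
width: 1.001
grasp_force: 0.0
```

>>> shift_gripper(
  offsets=[-31,-36,0,0,0,0,-31,-36,0,0,0,0,-31,-36,0,0,0,0,-31,-36,0,0,0,0,-32,-36,0,0,0,0,0,0,0,0,0,0,0,0,0,0,0,0],
)

```text
time_s: 24.2
tcp_pos: [431.9, -63.2, 146.3]
tcp_rot: [2.22, 2.221, 0.002]
ft_force: [1.5, -0.3, -0.4]
width: 0.994
grasp_force: 0.0
```

Run:
```python
from h import *
im=save("side","s7")
cv2.imwrite("pics/c7.png",cv2.resize(im[160:260,220:320,::-1],None,fx=6,fy=6,interpolation=2))
```

View pics/c7.png

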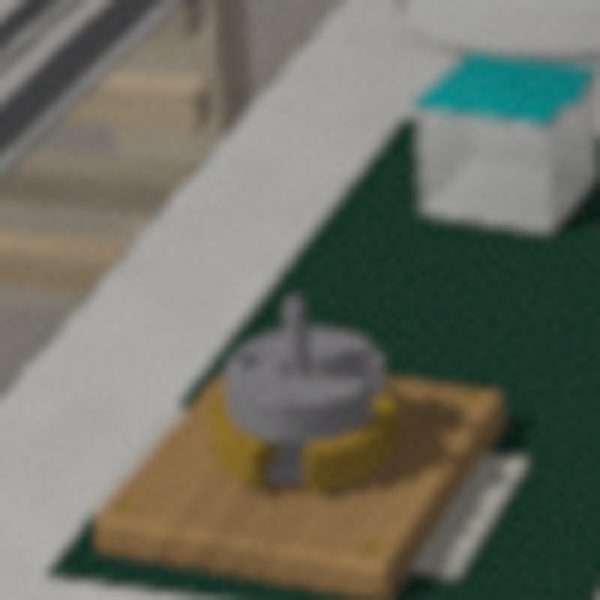

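The weights are stacked flat: brass slot to the left at (285,465), steel slot toward the robot at (355,360), spindle at (295,320). Now the paste jar.

>>> shift_gripper(
  offsets=[0,-3,0,0,0,0,0,0,40,0,0,0,0,0,40,0,0,0,0,0,40,0,0,0,0,0,20,0,0,0,0,0,0,0,0,0,0,0,0,0,0,0],
)

```text
time_s: 25.12
tcp_pos: [429.1, -63.0, 6.4]
tcp_rot: [2.22, 2.222, 0.001]
ft_force: [-0.1, 0.0, -0.6]
width: 1.001
grasp_force: 0.0
```

>>> shift_gripper(
  offsets=[0,0,0,0,0,0,0,0,0,0,0,0,0,0,0,0,0,0,0,0,0,0,0,0,0,0,0,0,0,0,0,0,0,0,0,0],
  finger_gap=0,
  grip_n=45,
)

```text
time_s: 25.88
tcp_pos: [429.5, -63.4, 7.3]
tcp_rot: [2.22, 2.22, 0.003]
ft_force: [0.0, 0.4, 5.5]
width: 0.704
grasp_force: 48.0
```

>>> shift_gripper(
  offsets=[0,0,-20,0,0,0,0,0,-40,0,0,0,0,0,-40,0,0,0,0,0,0,0,0,0],
)

```text
time_s: 26.38
tcp_pos: [431.4, -64.0, 109.4]
tcp_rot: [2.216, 2.216, 0.007]
ft_force: [0.0, -0.5, -2.0]
width: 0.704
grasp_force: 49.6
```

>>> shift_gripper(
  offsets=[7,28,0,0,0,0,9,37,0,0,0,0,9,37,0,0,0,0,9,37,0,0,0,0,8,36,0,0,0,0,0,0,0,0,0,0,0,0,0,0,0,0,0,0,30,0,0,0,0,0,30,0,0,0,0,0,15,0,0,0,0,0,0,0,0,0,0,0,0,0,0,0],
)

```text
time_s: 27.88
tcp_pos: [603.8, -21.3, 31.8]
tcp_rot: [2.221, 2.22, 0.002]
ft_force: [-0.0, -0.6, -1.7]
width: 0.704
grasp_force: 49.6
```

>>> shift_gripper(
  offsets=[0,2,8,0,0,0,0,0,8,0,0,0,0,0,4,0,0,0,0,0,1,0,0,0,0,0,0,0,0,0,0,0,0,0,0,0],
)

```text
time_s: 28.62
tcp_pos: [604.8, -21.1, 10.5]
tcp_rot: [-2.221, -2.221, 0.001]
ft_force: [-2.2, 0.0, 4.5]
width: 0.702
grasp_force: 50.4
```

>>> shift_gripper(
  offsets=[0,0,0,0,0,0,0,0,0,0,0,0,0,0,0,0,0,0,0,0,0,0,0,0,0,0,0,0,0,0],
  finger_gap=1.0,
)

```text
time_s: 29.25
tcp_pos: [605.1, -21.1, 9.7]
tcp_rot: [2.221, 2.221, -0.0]
ft_force: [-0.2, 1.0, -0.0]
width: 1.002
grasp_force: 0.0
```

>>> shift_gripper(
  offsets=[0,0,-30,0,0,0,0,0,-40,0,0,0,0,0,-40,0,0,0,9,-40,0,0,0,0,9,-40,0,0,0,0,9,-40,0,0,0,0,10,-40,0,0,0,0,0,0,0,0,0,0,0,0,0,0,0,0,0,0,0,0,0,0],
)

```text
time_s: 30.5
tcp_pos: [446.9, 15.6, 120.4]
tcp_rot: [2.221, 2.22, 0.002]
ft_force: [1.1, 0.3, 1.0]
width: 0.999
grasp_force: 0.0
```

Run:
```python
from h import *
H=dict(jar_paste=("c",605,-21,0,3,62,31),teal_box=("s",600,-135,-.13,3,49,29.7))
for c in("top","side"):
    robot.camera(c)
    for q,a in H.items():
        r=robot.cut_out(c,q)
        if r: print(c,q,fitmask(c,np.array(r[0]["mask"]),*a))
    if c=="side":
        r=robot.cut_out(c,"disc_brass");print(r and fitmask(c,np.array(r[0]["mask"]),"c",611,93,0,21,14,30))
print(robot.get_state()["tcp_pos"])
```

```text
top jar_paste (array([ 6.01665972e+02, -2.29738186e+01,  1.41175801e-01]), np.float64(0.6251969922103652))
top teal_box (array([ 6.00389246e+02, -1.37570504e+02, -9.57698738e-02]), np.float64(0.9277092341853516))
side jar_paste (array([ 6.06402908e+02, -2.57047944e+01,  1.38606341e-01]), np.float64(0.9593907078361572))
side teal_box (array([ 5.99213792e+02, -1.38526857e+02,  7.86721178e-02]), np.float64(0.8062580025608195))
(array([6.11754227e+02, 9.43111209e+01, 7.47313040e-02]), np.float64(0.7596011426153195))
[445.24793481  15.77134637 119.67248745]
```

>>> shift_gripper(
  offsets=[0,-0.5,36,0,0,0,0,0,40,0,0,0,0,0,30,0,0,0,0,0,8,0,0,0,0,0,0,0,0,0,0,0,0,0,0,0],
)

```text
time_s: 31.6
tcp_pos: [445.9, 15.8, 6.9]
tcp_rot: [2.22, 2.22, 0.003]
ft_force: [0.6, 0.5, 0.7]
width: 1.004
grasp_force: 0.0
```

>>> shift_gripper(
  offsets=[0,0,0,0,0,0,0,0,0,0,0,0,0,0,0,0,0,0,0,0,0,0,0,0,0,0,0,0,0,0,0,0,0,0,0,0,0,0,0,0,0,0],
  finger_gap=0,
  grip_n=25,
)

```text
time_s: 32.48
tcp_pos: [445.0, 15.8, 6.2]
tcp_rot: [2.221, 2.221, 0.001]
ft_force: [-0.5, 0.4, 4.8]
width: 0.374
grasp_force: 24.8
```

>>> shift_gripper(
  offsets=[0,0,-20,0,0,-0.17,0,0,-40,0,0,-0.17,0,0,-40,0,0,-0.17,0,0,0,0,0,-0.17,0,0,0,0,0,-0.17,0,0,0,0,0,-0.17,0,0,0,0,0,-0.17,0,0,0,0,0,-0.17,0,0,0,0,0,-0.17,0,0,0,0,0,0],
)

```text
time_s: 33.72
tcp_pos: [444.1, 15.9, 105.3]
tcp_rot: [-0.067, -3.14, -0.0]
ft_force: [0.0, 0.9, -0.2]
width: 0.371
grasp_force: 25.1
```

>>> shift_gripper(
  offsets=[-36,-11,0,0,0,0,-36,-11,0,0,0,0,-35,-10,0,0,0,0,0,0,0,0,0,0,0,0,0,0,0,0,0,0,30,0,0,0,0,0,30,0,0,0,0,0,15,0,0,0,0,0,0,0,0,0,0,0,0,0,0,0],
)

```text
time_s: 34.98
tcp_pos: [550.9, -20.4, 31.7]
tcp_rot: [0.064, 3.139, -0.0]
ft_force: [0.4, 0.1, -0.5]
width: 0.369
grasp_force: 25.1
```

Run:
```python
from h import *
im=save("side","s8"); x,y,z=robot.get_state()["tcp_pos"]; print(x,y,z)
for q,a in dict(jar_paste=("c",605,-21,0,3,62,31),spool_brown=("c",x,y,0,z-6.5,40,16.5)).items():
    r=robot.cut_out("side",q)
    if r: print(q,fitmask("side",np.array(r[0]["mask"]),*a))
```

```text
551.2371586553978 -20.516036277694877 32.02516544965493
jar_paste (array([ 6.06198940e+02, -2.64991245e+01,  1.71048918e-01]), np.float64(0.8921761397411861))
spool_brown (array([ 5.52554592e+02, -2.40423702e+01, -1.36813339e-01]), np.float64(0.28926332739087934))
```

>>> shift_gripper(
  offsets=[0,0,10,0,0,0,0,0,8,0,0,0,0,0,3,0,0,0,0,0,1,0,0,0,0,0,0,0,0,0,0,0,0,0,0,0],
)

```text
time_s: 35.88
tcp_pos: [549.2, -20.4, 9.3]
tcp_rot: [-0.064, -3.138, -0.0]
ft_force: [-2.9, -0.3, 7.7]
width: 0.371
grasp_force: 25.7
```

>>> shift_gripper(
  offsets=[0,0,0,0,0,0,0,0,0,0,0,0,0,0,0,0,0,0,0,0,0,0,0,0],
  finger_gap=0.75,
)

```text
time_s: 36.38
tcp_pos: [550.1, -20.5, 8.6]
tcp_rot: [-0.064, -3.141, -0.0]
ft_force: [-0.2, 0.1, 0.2]
width: 0.749
grasp_force: 0.0
```

>>> shift_gripper(
  offsets=[0,0,-25,0,0,0,0,0,-40,0,0,0,0,0,-40,0,0,0.169,0,0,0,0,0,0.169,0,0,0,0,0,0.169,0,0,0,0,0,0.169,0,0,0,0,0,0.169,0,0,0,0,0,0.169,0,0,0,0,0,0.169,0,0,0,0,0,0.169,0,0,0,0,0,0],
)

```text
time_s: 37.75
tcp_pos: [550.1, -20.5, 113.7]
tcp_rot: [-2.013, -2.412, 0.0]
ft_force: [-0.0, -0.5, -0.3]
width: 0.749
grasp_force: 0.0
```

>>> shift_gripper(
  offsets=[-25,-33,0,0,0,0,-25,-33,0,0,0,0,-25,-33,0,0,0,0,-25,-33,0,0,0,0,0,0,0,0,0,0,0,0,0,0,0,0,0,0,0,0,0,0],
)

```text
time_s: 38.62
tcp_pos: [438.9, -141.8, 114.0]
tcp_rot: [2.013, 2.411, 0.001]
ft_force: [-0.4, -0.6, -0.3]
width: 0.75
grasp_force: 0.0
```

Run:
```python
from h import *
im=save("side","s8b");t=save("top","t8")
H=dict(jar_paste=("c",605,-21,0,3,62,31),spool_brown=("c",549,-21,0,3,40,16.5))
for c in("side","top"):
  if c=="top": robot.camera(c)
  else: robot.camera(c)
  for q,a in H.items():
    r=robot.cut_out(c,q)
    if r: print(c,q,fitmask(c,np.array(r[0]["mask"]),*a))
print(robot.get_state()["tcp_pos"])
```

```text
side jar_paste (array([ 6.06339440e+02, -2.58521847e+01, -4.32340039e-02]), np.float64(0.9319355632070832))
side spool_brown (array([525.05596251, 147.9878951 ,  -7.59380104]), np.float64(0.08054697948826917))
top jar_paste (array([ 5.99914791e+02, -2.21721079e+01, -2.31474745e-02]), np.float64(0.8475990464297877))
top spool_brown (array([ 5.45999057e+02, -1.94699646e+01,  1.40579275e-01]), np.float64(0.7987199146609774))
[ 438.09665597 -142.05114111  113.74380485]
```

>>> shift_gripper(
  offsets=[-0.8,-1.5,30,0,0,0,0,0,40,0,0,0,0,0,30,0,0,0,0,0,12,0,0,0,0,0,0,0,0,0,0,0,0,0,0,0,0,0,0,0,0,0],
)

```text
time_s: 39.9
tcp_pos: [437.8, -143.8, 3.0]
tcp_rot: [2.013, 2.408, 0.001]
ft_force: [0.6, 0.5, -0.2]
width: 0.75
grasp_force: 0.0
```

>>> shift_gripper(
  offsets=[0,0,0,0,0,0,0,0,0,0,0,0,0,0,0,0,0,0,0,0,0,0,0,0,0,0,0,0,0,0,0,0,0,0,0,0],
  finger_gap=0,
  grip_n=30,
)

```text
time_s: 40.65
tcp_pos: [437.3, -143.6, 2.7]
tcp_rot: [2.015, 2.409, 0.001]
ft_force: [-0.4, 0.2, 6.8]
width: 0.476
grasp_force: 30.2
```

>>> shift_gripper(
  offsets=[0,0,-20,0,0,0,0,0,-40,0,0,0,0,0,-40,0,0,0.15,0,0,-20,0,0,0.15,0,0,0,0,0,0,0,0,0,0,0,0],
)

```text
time_s: 41.4
tcp_pos: [435.8, -142.9, 120.9]
tcp_rot: [-2.349, -2.083, 0.001]
ft_force: [-0.5, 0.6, -0.2]
width: 0.477
grasp_force: 30.9
```

>>> shift_gripper(
  offsets=[7,40,0,0,0,0,7,40,0,0,0,0,7,40,0,0,0,0,6,42,0,0,0,0,0,0,0,0,0,0,0,0,0,0,0,0,0,0,25,0,0,0,0,0,20,0,0,0,0,0,10,0,0,0,0,0,0,0,0,0,0,0,0,0,0,0],
)

```text
time_s: 42.78
tcp_pos: [601.3, -136.5, 67.5]
tcp_rot: [2.352, 2.081, 0.001]
ft_force: [-0.3, -0.6, 0.4]
width: 0.474
grasp_force: 30.9
```

Run:
```python
from h import *
im=save("side","s9"); x,y,z=robot.get_state()["tcp_pos"]; print(x,y,z)
cv2.imwrite("pics/c9.png",cv2.resize(im[120:250,250:380,::-1],None,fx=4.6,fy=4.6,interpolation=2))
```

```text
601.5287618536013 -136.50887791134028 67.7562846593589
```

View pics/c9.png

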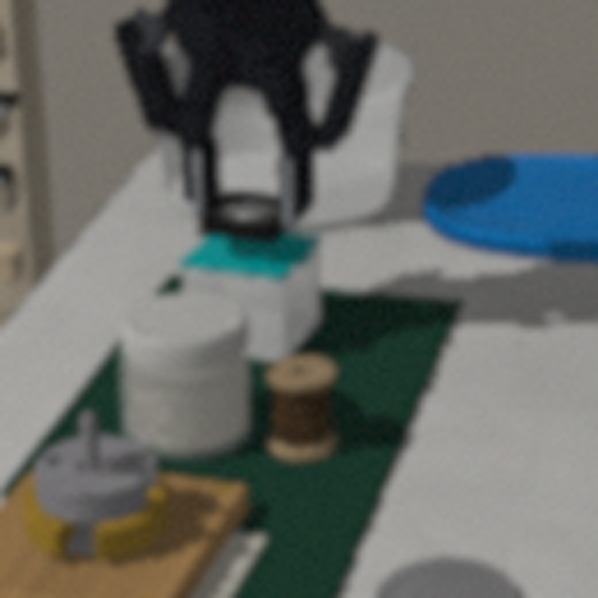

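The loupe hangs over the lid at (245,215). Jar at (185,380) and spool at (300,405) stand with a small gap, and the stack at (95,490) is intact. I set the loupe down.

>>> shift_gripper(
  offsets=[0.8,0,6,0,0,0,0,0,4,0,0,0,0,0,1.5,0,0,0,0,0,0.5,0,0,0,0,0,0,0,0,0,0,0,0,0,0,0],
)

```text
time_s: 43.58
tcp_pos: [601.0, -135.5, 54.9]
tcp_rot: [2.352, 2.082, 0.0]
ft_force: [0.4, -0.7, -0.7]
width: 0.472
grasp_force: 30.9
```

>>> shift_gripper(
  offsets=[0,0,0.8,0,0,0,0,0,0,0,0,0,0,0,0,0,0,0],
)

```text
time_s: 43.95
tcp_pos: [601.0, -135.5, 54.6]
tcp_rot: [2.352, 2.082, 0.0]
ft_force: [-2.0, 0.8, 4.7]
width: 0.474
grasp_force: 31.4
```

>>> shift_gripper(
  offsets=[0,0,0,0,0,0,0,0,0,0,0,0,0,0,0,0,0,0,0,0,0,0,0,0,0,0,0,0,0,0],
  finger_gap=0.85,
)

```text
time_s: 44.58
tcp_pos: [600.8, -135.4, 53.9]
tcp_rot: [-2.353, -2.082, 0.0]
ft_force: [0.2, -0.6, 0.1]
width: 0.853
grasp_force: 0.0
```

>>> shift_gripper(
  offsets=[0,0,-30,0,0,0,0,0,-40,0,0,0,0,0,-40,0,0,0,0,-50,0,0,0,0,-50,-30,0,0,0,0,-50,-30,0,0,0,0,-50,-30,0,0,0,0,-50,-30,0,0,0,0,-40,-30,0,0,0,0,0,0,0,0,0,0],
)

```text
time_s: 45.82
tcp_pos: [371.0, -351.6, 164.2]
tcp_rot: [2.358, 2.075, -0.001]
ft_force: [-0.0, -0.0, -0.6]
width: 0.849
grasp_force: 0.0
```

Run:
```python
from h import *
t=save("top","t10");s=save("side","s10")
H=dict(jar_paste=("c",605,-21,0,3,62,31),spool_brown=("c",549,-21,0,3,40,16.5),loupe=("s",600,-135,-.12,52,10,21),disc_steel=("c",611,93,0,35,14,25),teal_box=("s",600,-135,-.13,3,49,29.7))
for c in("top","side"):
  for q,a in H.items():
    robot.camera(c) if q=="jar_paste" else 0
    r=robot.cut_out(c,q)
    if r: p,i=fitmask(c,np.array(r[0]["mask"]),*a);print(c,q,p.round(2),round(i,2))
b=np.zeros((560,800,3),np.uint8)
b[:280]=cv2.resize(t[130:200,220:420,::-1],(800,280),interpolation=2);b[280:]=cv2.resize(s[150:260,230:387,::-1],(800,560),interpolation=2)[100:380]
cv2.imwrite("pics/c10.png",b)
```

```text
top jar_paste [ 6.0143e+02 -2.2250e+01  1.2000e-01] 0.93
top spool_brown [ 5.4722e+02 -2.1050e+01  8.0000e-02] 0.91
top loupe [ 6.0038e+02 -1.3566e+02 -1.6000e-01] 0.97
top disc_steel [6.1035e+02 9.1900e+01 1.3000e-01] 0.95
top teal_box [ 6.0098e+02 -1.3541e+02 -2.0000e-01] 0.92
side jar_paste [ 6.0579e+02 -2.3890e+01  4.0000e-02] 0.95
side spool_brown [ 5.4891e+02 -2.3030e+01  1.6000e-01] 0.88
side loupe [ 6.0278e+02 -1.3943e+02  4.0000e-02] 0.88
side disc_steel [6.1161e+02 9.0870e+01 6.0000e-02] 0.95
side teal_box [ 5.9689e+02 -1.3297e+02  5.0000e-02] 0.76
```

View pics/c10.png

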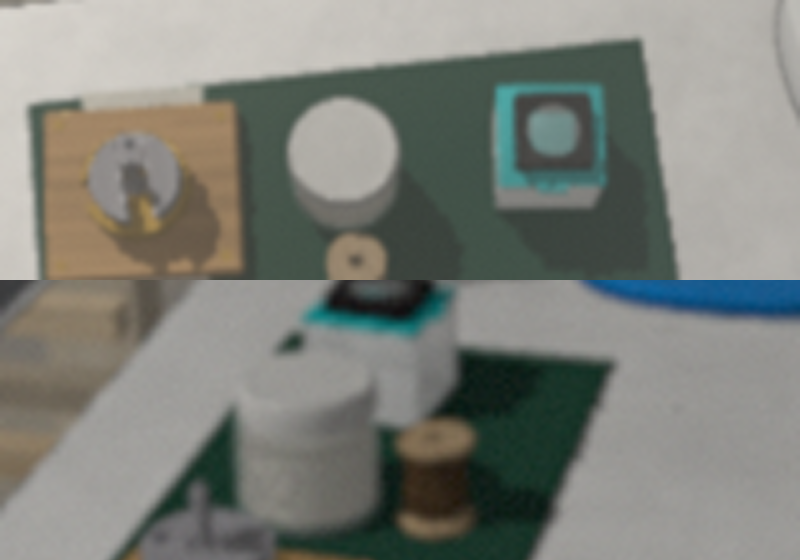

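The stack at (135,180) has steel's slot toward the robot. The jar (345,150) stands midway and in line, the spool (357,260) is just in front of it, and the loupe (553,130) is central on the lid. All done.

```bash
python3 -c "
from station import robot
print(robot.close_job())"
```

```text
the job is handed in; nothing more can be done
None
```

I handed the job in at about 46 s with everything set out as asked and the pink pigment jar left alone; the last pictures showed it all in place, but `close_job()` gave no verdict.

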